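# Seat the grater plate on its locating pins

## Task

The flat steel grater plate lies askew on its grey catch box, riding up on the box's two locating pins. Do not grip or lift it: with the fingertips push it back towards the raised lip at the rear of the box, and sideways as needed, until both its holes drop over the two pins and it lies flat on the box. Leave the tin, the lemon and the match box where they are.

Things in the scene. Friction and masses are not known exactly. Their poses are not given: they have to be found in the camera images.
- grater_box: Grey plastic catch box, fixed to the worktop. Origin on the worktop under the middle of where the plate belongs; x to the rear lip (away from the robot), y left, z up. Spans x -48 to +67, y -100 to +100 mm. Its flat rim, 45 mm high, carries the plate: a solid shoulder at each end (y 50 to 100 mm), a thin front wall, an open bin between. Front and ends have no lip.
- grater_plate: Loose flat steel plate, 120 (x) by 230 (y) by 5 mm, about 0.35 kg, smooth, with two through holes. Origin: centre of its underside; axes as the box's when home. It starts resting on both pins and the front wall, tilted 0.1 rad, 16 to 24 mm too far forward (box -x), up to 36 mm too far left or right, turned up to 0.1 rad.
- plate_home (a point): Point fixed to the box, 45 mm above its origin: the plate's origin belongs here, flat, axes parallel to the box's. Home, the plate stands out 12 mm beyond the box's front and 15 mm beyond its ends, so fingertips 30 mm above the worktop push its edges clear of the box.
- lip (a point): Middle of the front face of the raised rear lip, at its top (box x +61 mm, 67 mm above the worktop). The lip is straight along box y, full width: a fence for the plate's rear edge. With the edge against it the holes are 1 mm too far back, which the pins still clear.
- hole_round (a point): Centre of the plate's round hole, 14 mm in diameter, at its underside (plate x +15, y -68 mm).
- hole_slot (a point): Centre of the plate's rectangular hole, 14 mm (x) by 18 mm (y), at its underside (plate x +15, y +68 mm).
- pin_round (a point): Foot of the box's right locating pin (box x +15, y -68 mm), on the rim 45 mm above the worktop; belongs in the round hole. The fixed steel pin is 9 mm in diameter and 6.5 mm high with a bluntly pointed top.
- pin_slot (a point): Foot of the box's left locating pin (box x +15, y +68 mm), on the rim; the same pin, belongs in the rectangular hole.
- tin: Small closed food tin, 57 mm in diameter and 72 mm tall, standing to the right of the box; bystander. Origin: centre of its underside.
- lemon: Lemon 83x58x58 mm lying to the left of the box; bystander. Origin: under its middle.
- match_box: Red match box 62x45x16 mm lying right of and nearer than the box; bystander. Origin: centre of its underside.

How it is judged:
By the outcome, as a careful person would: the job done as asked, in the order asked, and still so for the second after the job is handed in, with the robot touching nothing.
It also fails if it takes over 48 s, if anything falls off the work surface, if the arm or the gripper's body presses on something with over 40 N, if the wrist force passes 120 N, or if a joint passes its speed limit or range.

## Robot

A 6-joint arm with a two-finger parallel gripper is mounted at the origin on a cart in front of the work surface, level with it; the furniture and walls round the work are solid. World frame = base frame: x ahead of the robot, y to its left, z up, the work surface at z = 0. Lengths are in m, angles in degrees, forces in N, time in s.
With the tool pointing down it reaches from about 0.35 to 0.875 m from the base axis. Payload 4.2 kg.
Tool frame: the origin (TCP) lies at the very end of the fingers, on their centre line; the grasp point (between the pads) lies 19 mm behind it; z points along the fingers, y is the line along which they close (so a half turn about z gives the same grasp; the last joint's range is limited). The gripper opens to 87 mm and grips with 3 to 60 N. Pads are 19 mm wide; open, the fingers measure 117 mm over their backs; the gripper's body (75 mm by 190 mm) begins 51 mm behind the grasp point.
Start: joints at [83.915, 22.042, 0.453, 0, -68.411, -14.817], TCP at [0.223, 0.584, 0.223] pointing down, gripper open.
Joint ranges: [-179.83, 179.83], [-69.29, 118.12], [-61.27, 80.66], [-181.25, 117.63], [-171.15, -9.14], [-177.46, 177.46]. Speed limits (degrees/s): [159.86, 159.86, 180, 180, 180, 180].

## Interface

Orientations are given as a 3x3 rotation matrix whose columns are the frame's x, y, z axes.
In Python, from station import monitor, cams, ticket gives the robot as it stands.
- The arm moves only by the tool drive_tool, never from a script. Its argument "moves" is a list of rows, each an object with "delta_pos": the shift along the tool's x, y, z in mm, a list of three; "turn": the turn about the tool's z in rad; "claw": the opening, from 0 (shut) to 1 (fully open). A call has 1 to 12 rows; each row shifts and turns the commanded pose from where the row before left it, along the tool's axes as they then stand; what a row does not reach is not made up. A row lasts 1/8 s, in which the tool goes at most 62.5 mm and 10.7 degrees, less where a joint would pass 70% of its speed; a pose out of reach is approached as far as the arm can. A call is refused whole if a number of a shift passes 62.5 or a number of a turn 0.188, either way. A call with a gripper value outside its range is refused whole. The fingers move at their own pace and stop on an object; the grip force is fixed at half the most. Time passes only in rows, so rows that do not move let the fingers close. It gives the time, the measured TCP pose, the force, the opening and the grip force at its end, in the units of the state.
- monitor.sense(): the state, without advancing time (a new reading comes with each control period).
- cams.capture(name): name is "scene" or "top" or "wrist"; returns a dict with "color" (384x512x3 uint8, red, green, blue), "range_z" (384x512 float32, m along the optical axis (not along the pixel's ray), 0 where there is no reading), "vertical_fov" (degrees; the focal length in pixels is half the picture's height over the tangent of half this angle, whatever the lens; pixels are square), "cx", "cy" (the principal point, pixels), "dist" ([k1, k2, p1, p2, k3] as OpenCV has them; the pictures are not rectified), "extrinsics" (4x4, takes a point from camera to world coordinates). Camera axes: x right, y down, z forward; pixel columns grow to the right and rows downward; lengths in m; the calibration is good to about 2 mm. A picture is of the moment at which its call begins.
- ticket.finish_job(): hands the job in; it is judged then, once.
The state is a dict: "time_s": time; "joints": joint angles; "joint_velocities": joint speeds; "effort": joint torques, N m; "tcp_pos": TCP position; "ee_rot": TCP orientation; "wrist_force": force on the tool from outside, world axes, zero at the start; "moment": the same for the moment, N m; "gripper_width": opening from 0.0 (shut) to 1.0 (fully open); "gripper_force": force on a finger pad.
Only numpy, scipy, OpenCV 4.12 (cv2) and the standard library are available. Lean on these libraries where they do the work, as an engineer would, in place of code of your own. Each camera call takes 0.05 s, during which the arm holds its last target. There are 200 camera calls.

## Working session

There is one attempt and no reset: what is moved stays moved. The work goes in short steps, Python scripts to look and compute and a tool call to move; the robot and the scene stay as the last step left them, time stands still between calls to the robot, and variables do not carry over. Pictures are saved under pics/ and viewed, at most 10 in all, crops included, and the job is handed in when it is done.

Besides the shell and the picture viewer there is one more tool, called after "Request:" as name(argument=value, ...) on one line, values as JSON. drive_tool: Moves the arm, as the interface text tells. Its arguments: {"type":"object","properties":{"moves":{"type":"array","items":{"type":"object","properties":{"delta_pos":{"type":"array","items":{"type":"number"}},"turn":{"type":"number"},"claw":{"type":"number"}}}}},"required":["moves"]}

```bash
mkdir -p pics; cat > h.py <<'E'
import numpy as np, cv2
from station import monitor, cams, ticket
def K(c):
    h=c["color"].shape[0]; f=h/2/np.tan(np.radians(c["vertical_fov"])/2)
    return np.array([[f,0,c["cx"]],[0,f,c["cy"]],[0,0,1]])
def cloud(c):
    h,w=c["range_z"].shape; v,u=np.mgrid[:h,:w]
    p=cv2.undistortPoints(np.stack([u,v],-1).reshape(-1,1,2).astype(np.float64),K(c),np.array(c["dist"])).reshape(h,w,2)
    z=c["range_z"][...,None]; P=np.concatenate([p*z,z],-1)
    E=np.array(c["extrinsics"]); return P@E[:3,:3].T+E[:3,3]
def rays(c,uv,zp):
    p=cv2.undistortPoints(np.array(uv,float).reshape(-1,1,2),K(c),np.array(c["dist"])).reshape(-1,2)
    E=np.array(c["extrinsics"]); d=np.c_[p,np.ones(len(p))]@E[:3,:3].T; o=E[:3,3]
    return o+d*((zp-o[2])/d[:,2])[:,None]
def save(c,n): cv2.imwrite(n,c["color"][...,::-1])
E
python3 - <<'E'
from h import *
import pickle
s=monitor.sense(); print(s["tcp_pos"],np.round(s["ee_rot"],3),s["time_s"])
a=cams.capture("top");b=cams.capture("scene");pickle.dump((a,b),open("c.pkl","wb"))
save(a,"pics/top.png");save(b,"pics/scene.png")
for c in (a,b): print(np.round(c["extrinsics"],3),c["vertical_fov"],(c["range_z"]>0).mean())
E
```

```text
[0.22273956 0.58332411 0.22146959] [[ 0.934 -0.357 -0.001]
 [-0.357 -0.934 -0.002]
 [ 0.     0.002 -1.   ]] 0.0
[[-0.005 -0.993  0.12   0.328]
 [-1.     0.006  0.006  0.117]
 [-0.006 -0.12  -0.993  1.551]
 [ 0.     0.     0.     1.   ]] 44.5473691635499 0.995941162109375
[[ 0.612 -0.459  0.644 -0.203]
 [-0.791 -0.355  0.499 -0.437]
 [-0.001 -0.814 -0.581  0.713]
 [ 0.     0.     0.     1.   ]] 45.74891948358646 0.9960174560546875
```

View pics/top.png

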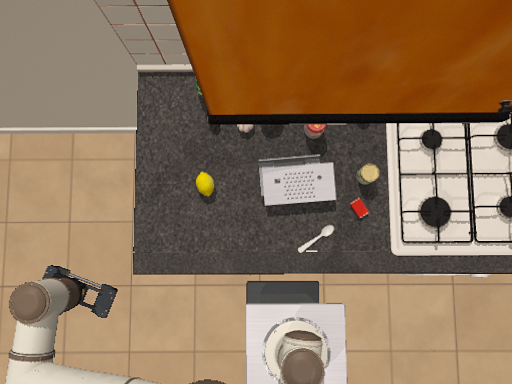

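View pics/scene.png

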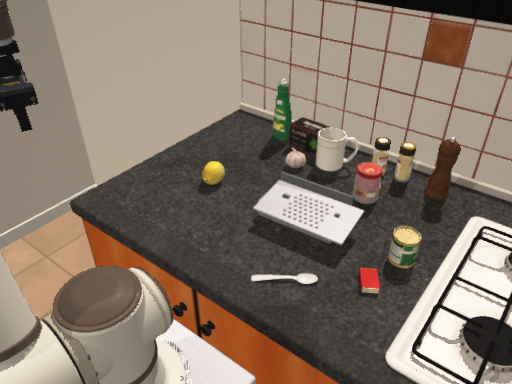

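The top view shows the plate centred near (298,184), its holes near (277,181) and (320,177), and the lip along (258,160)–(320,155). The lemon is at (205,184), the tin at (369,174) and the match box at (360,208). The scene view agrees. I'll get a coarse pose next, then look from near with the wrist camera.

```bash
python3 - <<'E'
from h import *
import pickle
a,b=pickle.load(open("c.pkl","rb"))
for c in (a,b):
    P=cloud(c); hsv=cv2.cvtColor(c["color"],cv2.COLOR_RGB2HSV)
    m=(P[...,2]>.035)&(P[...,2]<.08)&(hsv[...,1]<60)&(P[...,0]>.3)&(P[...,0]<.75)&(abs(P[...,1])<.25)
    n,l,st,ce=cv2.connectedComponentsWithStats(m.astype(np.uint8))
    i=1+st[1:,4].argmax(); q=P[l==i]; print(st[i])
    pl=q[:]; A=np.c_[pl[:,:2],np.ones(len(pl))]
    r=cv2.minAreaRect(np.float32(pl[:,:2]*1000)); print(r, np.percentile(q[:,2],[1,10,50,90,99]))
    for k in np.linspace(q[:,1].min(),q[:,1].max(),8)[1:-1]:
        t=q[abs(q[:,1]-k)<.004]; t=t[t[:,0].argsort()]; print(round(k,3),np.round(t[[0,-1]],3).tolist(), round(t[t[:,2].argmax()][0],3))
T=cloud(a)
for n,u,v in (("lemon",205,184),("tin",369,174),("mb",360,208),("lipL",262,160),("lipR",318,156),("cab",300,118),("spoon",327,231),("jam",316,131)): print(n,np.round(T[v,u],3))
E
```

```text
[ 258  155   78   51 3084]
((548.9214477539062, -6.2120361328125), (148.64817810058594, 239.03477478027344), 4.254199981689453) [0.03870789 0.04382302 0.05105305 0.0589597  0.06754744]
-0.094 [[0.482, -0.098, 0.045], [0.598, -0.096, 0.055]] 0.594
-0.059 [[0.479, -0.055, 0.047], [0.627, -0.063, 0.063]] 0.625
-0.024 [[0.476, -0.027, 0.046], [0.624, -0.021, 0.063]] 0.623
0.012 [[0.473, 0.012, 0.048], [0.621, 0.008, 0.062]] 0.616
0.047 [[0.471, 0.051, 0.041], [0.618, 0.05, 0.06]] 0.613
0.082 [[0.47, 0.08, 0.049], [0.615, 0.082, 0.06]] 0.61
[ 254  172  110   73 4317]
((550.0655517578125, -8.770210266113281), (151.0824737548828, 239.55068969726562), 4.31965446472168) [0.0426937  0.04707102 0.05299996 0.05922796 0.06738428]
-0.098 [[0.482, -0.099, 0.048], [0.603, -0.099, 0.059]] 0.6
-0.062 [[0.48, -0.062, 0.047], [0.627, -0.065, 0.062]] 0.623
-0.026 [[0.477, -0.03, 0.047], [0.626, -0.024, 0.066]] 0.621
0.009 [[0.474, 0.01, 0.046], [0.621, 0.008, 0.042]] 0.618
0.045 [[0.471, 0.047, 0.044], [0.621, 0.045, 0.066]] 0.615
0.08 [[0.47, 0.082, 0.043], [0.618, 0.08, 0.066]] 0.61
lemon [0.536 0.289 0.053]
tin [ 0.563 -0.237  0.068]
mb [ 0.459 -0.217  0.011]
lipL [0.613 0.105 0.057]
lipR [ 0.622 -0.075  0.068]
cab [0.615 0.024 0.539]
spoon [ 0.384 -0.108  0.004]
jam [ 0.7   -0.068  0.087]
```

Request:
drive_tool(moves=[{"delta_pos":[0,0,0],"turn":-0.145,"claw":1},{"delta_pos":[0,0,0],"turn":-0.145,"claw":1},{"delta_pos":[0,0,0],"turn":-0.145,"claw":1},{"delta_pos":[8,62,-8],"turn":0,"claw":1},{"delta_pos":[15,62,-10],"turn":0,"claw":1},{"delta_pos":[15,62,-10],"turn":0,"claw":1},{"delta_pos":[15,62,-10],"turn":0,"claw":1},{"delta_pos":[15,62,-10],"turn":0,"claw":1},{"delta_pos":[15,62,-10],"turn":0,"claw":1},{"delta_pos":[15,62,-10],"turn":0,"claw":1},{"delta_pos":[15,62,-10],"turn":0,"claw":1},{"delta_pos":[15,62,-10],"turn":0,"claw":1}])

```text
time_s: 1.6
tcp_pos: [0.3846, 0.0503, 0.3083]
ee_rot: [[0.997, 0.071, 0.001], [0.071, -0.997, 0.001], [0.001, -0.0, -1.0]]
wrist_force: [1.2, 0.5, -0.3]
gripper_width: 1.002
gripper_force: 0.0
```

```bash
python3 - <<'E'
from h import *
s=monitor.sense(); print(s["tcp_pos"],np.round(s["ee_rot"],3),s["time_s"])
c=cams.capture("wrist");save(c,"pics/w1.png");print(np.round(c["extrinsics"],3))
import pickle;pickle.dump(c,open("w1.pkl","wb"))
E
```

```text
[0.38455557 0.05033672 0.30829408] [[ 0.997  0.071  0.001]
 [ 0.071 -0.997  0.001]
 [ 0.001 -0.    -1.   ]] 1.6
[[ 0.073 -0.958 -0.276  0.459]
 [-0.997 -0.07  -0.02   0.055]
 [-0.     0.277 -0.961  0.471]
 [ 0.     0.     0.     1.   ]]
```

View pics/w1.png

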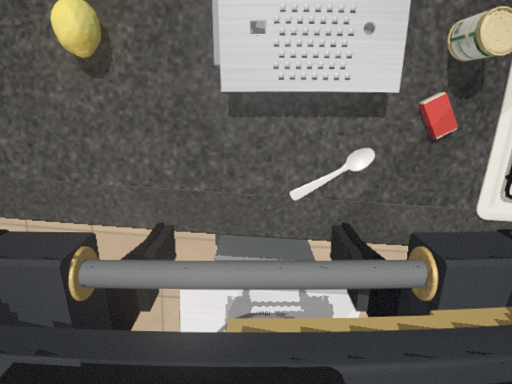

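The wrist view shows the plate's front edge at row 92 (x 220–400). The slot is near (258,27) and the round hole near (369,29). The lip is out of frame, so I move 110 mm further forward.

Request:
drive_tool(moves=[{"delta_pos":[35,0,0]},{"delta_pos":[45,10,0]},{"delta_pos":[30,10,0]},{"delta_pos":[0,0,0]},{"delta_pos":[0,0,0]}])

```text
invalid input
```

```bash
python3 - <<'E'
from h import *
s=monitor.sense(); print(s["tcp_pos"],s["time_s"])
c=cams.capture("wrist");save(c,"pics/w2.png")
import pickle;pickle.dump(c,open("w2.pkl","wb"))
E
```

```text
[0.38596364 0.04467451 0.30957899] 1.65
```

View pics/w2.png

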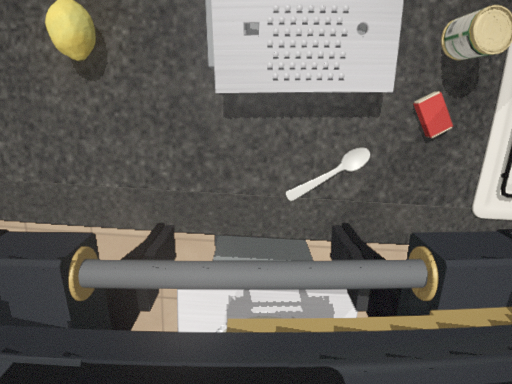

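The view is unchanged because the move was refused: every row needs all its fields.

Request:
drive_tool(moves=[{"delta_pos":[35,0,0],"turn":0,"claw":1},{"delta_pos":[45,10,0],"turn":0,"claw":1},{"delta_pos":[30,10,0],"turn":0,"claw":1},{"delta_pos":[0,0,0],"turn":0,"claw":1},{"delta_pos":[0,0,0],"turn":0,"claw":1}])

```text
time_s: 2.33
tcp_pos: [0.4951, 0.0404, 0.3074]
ee_rot: [[0.998, 0.071, -0.001], [0.071, -0.998, -0.0], [-0.001, 0.0, -1.0]]
wrist_force: [0.2, 1.1, -0.1]
gripper_width: 0.999
gripper_force: 0.0
```

```bash
python3 - <<'E'
from h import *
s=monitor.sense(); print(s["tcp_pos"],s["time_s"])
c=cams.capture("wrist");save(c,"pics/w3.png")
import pickle;pickle.dump(c,open("w3.pkl","wb"))
E
```

```text
[0.49512579 0.04044082 0.30737009] 2.325
```

View pics/w3.png

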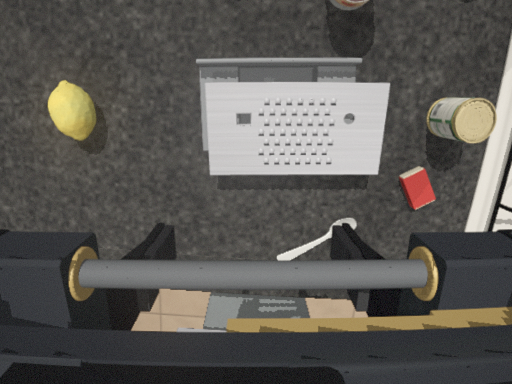

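The lip strip runs along row 61, from column 197 to 361. The plate's corners are near (205,83), (388,83), (379,175) and (210,175), with the slot at (243,118) and the round hole at (349,118).

```bash
cat > m.py <<'E'
from h import *
def measure(c):
    P=cloud(c); g=cv2.cvtColor(c["color"],cv2.COLOR_RGB2GRAY)
    ok=(P[...,0]>.44)&(P[...,0]<.68)&(P[...,1]<.17)&(P[...,1]>-.17)
    lip=ok&(P[...,2]>.0635)&(P[...,2]<.075)&(P[...,0]>.6)
    v,u=np.nonzero(lip); q=rays(c,np.c_[u,v],.067)[:,:2]*1000
    r=cv2.minAreaRect(np.float32(q)); bx=cv2.boxPoints(r)
    vx,vy,_,_=cv2.fitLine(np.float32(q),cv2.DIST_HUBER,0,.01,.01).ravel()
    if vy<0: vx,vy=-vx,-vy
    th=np.arctan2(-vx,vy); ex=np.array([np.cos(th),np.sin(th)]); ey=np.array([-ex[1],ex[0]])
    s=q@ey; t=q@ex; mid=(np.percentile(s,.5)+np.percentile(s,99.5))/2
    print("lip len",np.ptp(s),"thick",np.percentile(t,[2,98]),"yaw",th,"z",np.median(P[lip][:,2]))
    org=ey*mid+ex*(np.median(t)-64); print("box origin",org)
    m=(g>135)&ok&(P[...,2]>.035)&(P[...,2]<.0635)
    m=cv2.morphologyEx(m.astype(np.uint8),cv2.MORPH_OPEN,np.ones((3,3)))
    n,l,st,_=cv2.connectedComponentsWithStats(m); i=1+st[1:,4].argmax(); print("plate blob",st[i])
    cs,hi=cv2.findContours((l==i).astype(np.uint8),cv2.RETR_CCOMP,cv2.CHAIN_APPROX_NONE)
    k=max(range(len(cs)),key=lambda j:cv2.contourArea(cs[j]))
    ap=cv2.approxPolyDP(cv2.convexHull(cs[k]),6,True).reshape(-1,2); print("corners px",ap.tolist())
    pm=P[l==i]; A=np.c_[pm[:,:2],np.ones(len(pm))]; co=np.linalg.lstsq(A,pm[:,2],rcond=None)[0]
    def box(w): 
        d=w[:2]*1000-org; return np.r_[d@ex,d@ey,w[2]*1000]
    def hit(uv):
        w=rays(c,[uv],.05)[0]
        for _ in range(5): w=rays(c,[uv],co@[w[0],w[1],1])[0]
        return box(w)
    print("tilt",co[:2]@ex,co[:2]@ey,"plane z",co@[*(org/1000),1])
    for p in ap: print("corner",np.round(hit(p),1))
    for j in range(len(cs)):
        if hi[0][j][3]==k and cv2.contourArea(cs[j])>25:
            M=cv2.moments(cs[j]); p=[M["m10"]/M["m00"],M["m01"]/M["m00"]]; print("hole",np.round(p,1),np.round(hit(p),1),M["m00"])
    return org,th
E
python3 - <<'E'
from m import *
import pickle
measure(pickle.load(open("w3.pkl","rb")))
E
```

```text
lip len 198.67252928749002 thick [612.98538512 619.55426752] yaw 0.08289583 z 0.0666969693367887
box origin [553.22805927  10.90950067]
plate blob [  200    77   189    98 16276]
corners px [[388, 84], [377, 173], [210, 174], [200, 78]]
tilt 0.08646855916851476 -0.005674948205610691 plane z 0.054162368894685065
corner [  37.1 -137.3   58.1]
corner [ -79.6 -137.4   48.1]
corner [-79.1  91.3  46.8]
corner [45.2 96.9 57.5]
hole [349.1 116.4] [ -3.2 -91.4  54.4] 62.0
hole [243.9 118. ] [-4.5 43.6 53.5] 169.0
```

Everything is consistent: lip length 199 mm, thickness 6.5 mm, height 66.7 mm. The plate sits about 18.5 mm too far forward and 24 mm too far right, and is turned by about 0.01 rad. I'll push its right end to the left first, with the fingers closed.

Request:
drive_tool(moves=[{"delta_pos":[6,20,0],"turn":-0.012,"claw":0},{"delta_pos":[6,40,0],"turn":0,"claw":0},{"delta_pos":[6,40,0],"turn":0,"claw":0},{"delta_pos":[6,40,20],"turn":0,"claw":0},{"delta_pos":[6,40,30],"turn":0,"claw":0},{"delta_pos":[6,29,40],"turn":0,"claw":0},{"delta_pos":[0,0,50],"turn":0,"claw":0},{"delta_pos":[0,0,50],"turn":0,"claw":0},{"delta_pos":[0,0,40],"turn":0,"claw":0},{"delta_pos":[0,0,0],"turn":0,"claw":0},{"delta_pos":[0,0,0],"turn":0,"claw":0}])

```text
time_s: 3.75
tcp_pos: [0.55, -0.1651, 0.0801]
ee_rot: [[0.996, 0.084, 0.003], [0.084, -0.997, -0.001], [0.003, 0.001, -1.0]]
wrist_force: [0.9, -0.1, 0.4]
gripper_width: 0.007
gripper_force: 0.0
```

```bash
cat > t.py <<'E'
from h import *
def tip():
    s=monitor.sense(); th=0.0829; o=np.array([553.2,10.9]); d=np.array(s["tcp_pos"][:2])*1000-o
    print("box xy",d@[np.cos(th),np.sin(th)],d@[-np.sin(th),np.cos(th)],s["tcp_pos"][2],"yaw",np.arctan2(s["ee_rot"][1][0],s["ee_rot"][0][0]),s["gripper_width"],s["wrist_force"],s["time_s"])
E
python3 -c "
from t import *
tip();save(cams.capture('wrist'),'pics/w4.png')"
```

```text
box xy -17.77425280701436 -175.10804800254053 0.0800583216154109 yaw 0.0836592651018257 0.006991215066379961 [ 0.87784699 -0.11848991  0.35100632] 3.75
```

View pics/w4.png

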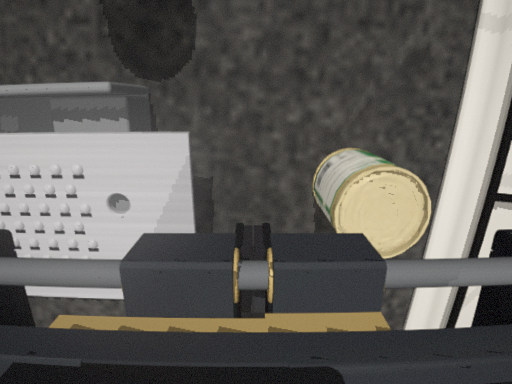

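The closed fingers, near (253,280), have free space between the plate's right edge (column 193) and the tin (column 315 on). Next I descend and push.

Request:
drive_tool(moves=[{"delta_pos":[0,0,25],"turn":0,"claw":0},{"delta_pos":[-1,0,22],"turn":0,"claw":0},{"delta_pos":[0,0,0],"turn":0,"claw":0},{"delta_pos":[0,-6,0],"turn":0,"claw":0},{"delta_pos":[0,-6,0],"turn":0,"claw":0},{"delta_pos":[0,-5,0],"turn":0,"claw":0},{"delta_pos":[0,-4,0],"turn":0,"claw":0},{"delta_pos":[0,-4,0],"turn":0,"claw":0},{"delta_pos":[0,-4,0],"turn":0,"claw":0},{"delta_pos":[0,-4,0],"turn":0,"claw":0},{"delta_pos":[0,-4,0],"turn":0,"claw":0},{"delta_pos":[0,0,0],"turn":0,"claw":0}])

```text
time_s: 5.3
tcp_pos: [0.5446, -0.1282, 0.0309]
ee_rot: [[0.997, 0.082, -0.0], [0.082, -0.997, 0.0], [-0.0, -0.0, -1.0]]
wrist_force: [0.8, 0.4, 0.2]
gripper_width: 0.003
gripper_force: 0.0
```

```bash
python3 -c "
from t import *
from m import measure
tip();c=cams.capture('top');save(c,'pics/t2.png');measure(c)
measure(cams.capture('scene'))"
```

```text
box xy -20.113247697868932 -137.89188771853168 0.030872599573881956 yaw 0.08255604843982432 0.003311235599884561 [0.77883659 0.36395556 0.18667102] 5.3
lip len 25.82283415807737 thick [611.06404806 614.52049342] yaw 0.03524931 z 0.06644236243347035
box origin [546.59543793 102.62291881]
plate blob [259 167  21  40 494]
corners px [[259, 168], [278, 187], [279, 205], [262, 206]]
tilt 0.06738738738976352 0.0251124138554916 plane z 0.05221306774267048
corner [40.5 10.5 55.2]
corner [-23.1 -48.3  49.4]
corner [-81.2 -49.   45.5]
corner [-82.3   5.9  46.8]
lip len 96.20985923791518 thick [610.56955033 622.00242618] yaw 0.09578605 z 0.06627138506558394
box origin [549.63280046  59.21377524]
plate blob [ 251  181   96   52 2611]
corners px [[251, 206], [277, 181], [309, 191], [346, 224], [311, 232]]
tilt 0.08472591330965358 -0.006266187138633072 plane z 0.05416265968325689
corner [-74.4  51.6  47.5]
corner [38.1 45.4 57.1]
corner [ 41.4 -43.8  57.9]
corner [ -22.3 -169.5   53.3]
corner [ -83.  -112.8   47.8]
hole [314.6 222.4] [ -51.8 -106.    50.4] 60.0
```

```bash
cat >> m.py <<'E'
O=np.array([553.2,10.9]);TH=.0829
def fixed(c,flat=False,show=True):
    """holes and right/left edges in the fixed box frame, mm"""
    ex=np.array([np.cos(TH),np.sin(TH)]);ey=np.array([-ex[1],ex[0]])
    def hit(uv):
        x=0*np.zeros(len(uv))
        for _ in range(5):
            z=(.05+(0 if flat else 1e-4)*(x+48)); w=np.array([rays(c,[p],zz)[0] for p,zz in zip(uv,z)])
            d=w[:,:2]*1000-O; x=d@ex
        return np.c_[x,d@ey]
    P=cloud(c);g=cv2.cvtColor(c["color"],cv2.COLOR_RGB2GRAY)
    bp=np.stack([(P[...,:2]*1000-O)@ex,(P[...,:2]*1000-O)@ey],-1)
    m=((g>135)&(P[...,2]>.042)&(P[...,2]<.0625)&(abs(bp[...,0])<95)&(abs(bp[...,1])<160)).astype(np.uint8)
    m=cv2.morphologyEx(m,cv2.MORPH_OPEN,np.ones((3,3)))
    n,l,st,_=cv2.connectedComponentsWithStats(m);i=1+st[1:,4].argmax()
    cs,hi=cv2.findContours((l==i).astype(np.uint8),cv2.RETR_CCOMP,cv2.CHAIN_APPROX_NONE)
    k=max(range(len(cs)),key=lambda j:cv2.contourArea(cs[j]))
    for j in range(len(cs)):
        A=cv2.contourArea(cs[j])
        if hi[0][j][3]==k and A>15:
            M=cv2.moments(cs[j]);p=[M["m10"]/M["m00"],M["m01"]/M["m00"]];print("hole px",np.round(p,1),"area",A,"box",np.round(hit([p]),1))
    hb=hit(cs[k].reshape(-1,2))
    q=hb[abs(hb[:,0]+5)<25]; print("edge y: right",np.round(np.sort(q[:,1])[[0,3]],1),"left",np.round(np.sort(q[:,1])[[-4,-1]],1))
    for yy in (-95,-75,-30,0,30,75,95):
        q=hb[abs(hb[:,1]-yy)<6]
        if len(q): print("y",yy,"front/rear x",np.round([q[:,0].min(),q[:,0].max()],1))
E
python3 -c "
from m import *
import pickle
print('before');fixed(pickle.load(open('w3.pkl','rb')))
a,b=pickle.load(open('c.pkl','rb'));fixed(b)
print('now');c=cams.capture('wrist');fixed(c);fixed(cams.capture('scene'))
save(c,'pics/w5.png')"
```

```text
before
hole px [303.  153.5] area 16.0 box [[-51.7 -34.1]]
hole px [261.  134.5] area 16.0 box [[-25.8  21.8]]
hole px [288.1 124.9] area 21.0 box [[-13.7 -13.2]]
hole px [349.1 116.4] area 62.0 box [[ -3.1 -91.4]]
hole px [243.8 118. ] area 170.0 box [[-4.3 43.7]]
hole px [289.  103.5] area 16.0 box [[ 13.2 -13.5]]
hole px [300.  103.1] area 19.0 box [[ 13.6 -27.4]]
edge y: right [-139.2 -138.9] left [98.  98.8]
y -95 front/rear x [-79.5  45.1]
y -75 front/rear x [-79.4  45. ]
y -30 front/rear x [-79.   39.1]
y 0 front/rear x [-78.7  39.2]
y 30 front/rear x [-79.8  39.5]
y 75 front/rear x [-79.3  44.8]
y 95 front/rear x [-79.1  45.1]
hole px [336.5 215. ] area 20.0 box [[ -3.  -90.2]]
hole px [285.8 196. ] area 32.5 box [[-2.7 44.9]]
edge y: right [-138.4 -137.8] left [93.1 93.6]
y -95 front/rear x [-79.4  43.9]
y -75 front/rear x [-78.9  43.4]
y -30 front/rear x [-79.   43.2]
y 0 front/rear x [-78.4  43.5]
y 30 front/rear x [-77.9  43.8]
y 75 front/rear x [-77.9  43.9]
y 95 front/rear x [-69.7  34.1]
now
hole px [ 90.8 248.5] area 67.5 box [[-15.7 -59.4]]
hole px [ 63.9 248.6] area
[... 317 characters left out ...]
5 box [[  9.6 -30.7]]
hole px [ 78.6 200. ] area 85.0 box [[ 10.3 -58.7]]
hole px [ 50.7 200.3] area 78.0 box [[ 10.2 -44.9]]
edge y: right [-128.8 -128.8] left [-14.6 -14.1]
y -95 front/rear x [-6.1 47.3]
y -75 front/rear x [-21.6  47.1]
y -30 front/rear x [-21.8  37.1]
hole px [314.6 222.4] area 57.0 box [[-49.3 -57.8]]
hole px [332.7 213.9] area 21.5 box [[ -4.1 -81. ]]
hole px [280.9 195.7] area 25.5 box [[-7.5 55.8]]
edge y: right [-121.1 -118.5] left [100.5 100.9]
y -95 front/rear x [-58.1   4.7]
y -75 front/rear x [-76.7  17.5]
y -30 front/rear x [-81.7   1.2]
y 0 front/rear x [-81.8  37.8]
y 30 front/rear x [-82.4  38. ]
y 75 front/rear x [-83.7  40.2]
y 95 front/rear x [-83.2  36.3]
```

View pics/w5.png

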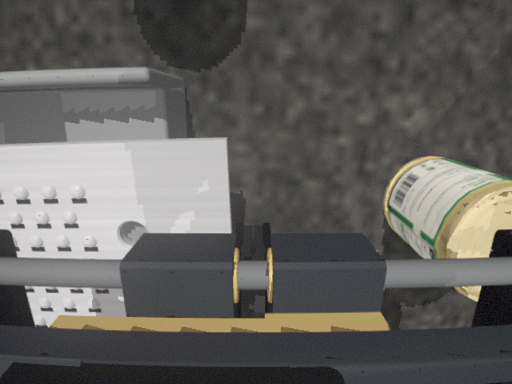

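The plate moved 11 mm left and turned slightly counter-clockwise; the round hole is now at (-4,-80). It needs 12 mm more, so I'll push from about 10 mm nearer the front to take out the turn.

Request:
drive_tool(moves=[{"delta_pos":[0,4,0],"turn":0,"claw":0},{"delta_pos":[-12,0,0],"turn":0,"claw":0},{"delta_pos":[0,-4,0],"turn":0,"claw":0},{"delta_pos":[0,-3,0],"turn":0,"claw":0},{"delta_pos":[0,-3,0],"turn":0,"claw":0},{"delta_pos":[0,-3,0],"turn":0,"claw":0},{"delta_pos":[0,-2,0],"turn":0,"claw":0},{"delta_pos":[0,-1,0],"turn":0,"claw":0},{"delta_pos":[0,0,0],"turn":0,"claw":0}])

```text
time_s: 6.62
tcp_pos: [0.5318, -0.1174, 0.031]
ee_rot: [[0.997, 0.082, 0.0], [0.082, -0.997, 0.0], [0.0, -0.0, -1.0]]
wrist_force: [0.3, -0.4, -0.7]
gripper_width: 0.006
gripper_force: 0.3
```

```bash
python3 -c "
from t import *
from m import *
tip();fixed(cams.capture('scene'));fixed(cams.capture('wrist'))"|grep -v 'area [67]'
```

```text
box xy -31.93902572130048 -126.1007700552223 0.0309599268269827 yaw 0.082296204685754 0.006198097228893736 [ 0.2669436  -0.39091607 -0.74756824] 6.625
hole px [308.2 223.4] area 30.0 box [[-59.2 -46.7]]
hole px [312.5 218.4] area 16.0 box [[-39.8 -47.7]]
hole px [276.1 195. ] area 24.5 box [[-11.1  67.4]]
edge y: right [-109.  -104.9] left [112.4 113.9]
y -95 front/rear x [-66.4  -6.6]
y -75 front/rear x [-76.7  -7.3]
y -30 front/rear x [-82.3   6.3]
y 0 front/rear x [-83.5  15.6]
y 30 front/rear x [-84.7  35.9]
y 75 front/rear x [-86.6  36.8]
y 95 front/rear x [-87.2  34.1]
hole px [ 59.9 228. ] area 80.0 box [[-16.8 -33.2]]
hole px [ 66.5 203.4] area 83.5 box [[ -3.7 -39.6]]
hole px [125.5 205.3] area 317.5 box [[ -4.6 -68.1]]
hole px [ 17.1 179. ] area 85.5 box [[  8.5 -17.9]]
hole px [ 44.7 177.8] area 94.5 box [[  9.  -31.9]]
hole px [ 73.6 176.3] area 87.5 box [[  9.7 -46. ]]
edge y: right [-117.1 -117. ] left [-1.5 -1. ]
y -95 front/rear x [-18.4  46.1]
y -75 front/rear x [-24.7  45.9]
y -30 front/rear x [-34.2  36.2]
y 0 front/rear x [-34.2  -1.6]
```

The round hole is at (-4.6,-68) and the slot at about (-10,67): sideways is right, with a yaw of about 0.045 rad. Now I go around to the front, open the gripper, and push squarely towards the lip with both fingertips.

Request:
drive_tool(moves=[{"delta_pos":[0,10,0],"turn":0,"claw":0},{"delta_pos":[-30,2,0],"turn":0,"claw":0},{"delta_pos":[-35,0,0],"turn":0,"claw":0},{"delta_pos":[-30,0,0],"turn":0,"claw":0},{"delta_pos":[0,-30,0],"turn":0,"claw":0},{"delta_pos":[0,-38,0],"turn":0,"claw":0.5},{"delta_pos":[0,-40,0],"turn":0,"claw":1},{"delta_pos":[0,-30,0],"turn":0,"claw":1},{"delta_pos":[0,0,0],"turn":0,"claw":1},{"delta_pos":[0,0,0],"turn":0,"claw":1},{"delta_pos":[0,0,0],"turn":0,"claw":1}])

```text
time_s: 8.1
tcp_pos: [0.4266, -0.0007, 0.0308]
ee_rot: [[0.997, 0.081, -0.0], [0.081, -0.997, -0.0], [-0.0, 0.0, -1.0]]
wrist_force: [0.4, -0.3, -0.2]
gripper_width: 0.605
gripper_force: 0.0
```

```bash
python3 -c "
from t import *
from m import *
tip();c=cams.capture('wrist');fixed(c);save(c,'pics/w6.png')"|grep -v 'area [2-9].\.'
```

```text
box xy -127.09755381062058 -1.0457987934052453 0.030847209717395515 yaw 0.08071658834210266 0.6048661200966045 [ 0.39062918 -0.31236078 -0.19393072] 8.1
hole px [172.5 141.5] area 113.5 box [[-71.   34.4]]
hole px [203. 140.] area 116.5 box [[-70.4  20.4]]
hole px [233.6 138.6] area 119.5 box [[-69.7   6.4]]
hole px [264.6 137.3] area 119.0 box [[-69.2  -7.7]]
hole px [295.1 135.8] area 126.0 box [[-68.5 -21.5]]
hole px [325.8 134.8] area 114.5 box [[-68.  -35.5]]
hole px [356.8 133.3] area 121.5 box [[-67.2 -49.7]]
hole px [153.6 113.8] area 134.5 box [[-58.4  41.8]]
hole px [184.4 112. ] area 129.0 box [[-57.8  27.9]]
hole px [216. 110.] area 128.5 box [[-57.   13.9]]
hole px [247.2 108.8] area 130.0 box [[-56.5   0.1]]
hole px [311.4 105.9] area 126.5 box [[-55.2 -28.1]]
hole px [279.7 107.1] area 129.5 box [[-55.8 -14.1]]
hole px [342.8 104.9] area 135.5 box [[-54.6 -42. ]]
hole px [165.1  82. ] area 143.0 box [[-45.   35.4]]
hole px [196.9  80.3] area 145.5 box [[-44.4  21.6]]
hole px [229.8  78.5] area 150.0 box [[-43.8   7.5]]
hole px [262.6  76.8] area 146.0 box [[-43.1  -6.5
[... 266 characters left out ...]
]
hole px [210.4  46.5] area 171.5 box [[-31.   15.2]]
hole px [244.1  44.7] area 163.5 box [[-30.4   1.2]]
hole px [278.3  43.2] area 164.5 box [[-29.8 -12.9]]
hole px [345.7  40.7] area 169.5 box [[-28.5 -40.9]]
hole px [312.2  41.8] area 183.0 box [[-29.2 -26.9]]
hole px [157.4  16. ] area 164.0 box [[-19.1  36.4]]
hole px [190.7  13. ] area 193.0 box [[-18.3  22.7]]
hole px [225.2  11. ] area 191.5 box [[-17.7   8.8]]
edge y: right [-115.2 -114.9] left [107.5 107.8]
y -95 front/rear x [-81.  -10.3]
y -75 front/rear x [-81.6 -11.6]
y -30 front/rear x [-83.7 -13.5]
y 0 front/rear x [-85.2 -13.7]
y 30 front/rear x [-86.1 -13.2]
y 75 front/rear x [-88.  -11.3]
y 95 front/rear x [-89.   -9.9]
```

View pics/w6.png

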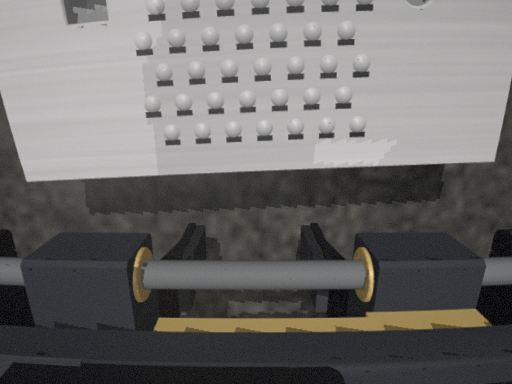

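The open fingers stand ahead of the plate's front edge, which slopes from (25,180) to (497,162). Pushing straight towards the lip now.

Request:
drive_tool(moves=[{"delta_pos":[8,0,0],"turn":0,"claw":1},{"delta_pos":[8,0,0],"turn":0,"claw":1},{"delta_pos":[5,0,0],"turn":-0.002,"claw":1},{"delta_pos":[4,0,0],"turn":0,"claw":1},{"delta_pos":[4,0,0],"turn":0,"claw":1},{"delta_pos":[4,0,0],"turn":0,"claw":1},{"delta_pos":[4,0,0],"turn":0,"claw":1},{"delta_pos":[4,0,0],"turn":0,"claw":1},{"delta_pos":[3,0,0],"turn":0,"claw":1},{"delta_pos":[3,0,0],"turn":0,"claw":1},{"delta_pos":[0,0,0],"turn":0,"claw":1}])

```text
time_s: 9.52
tcp_pos: [0.474, 0.0042, 0.031]
ee_rot: [[0.996, 0.084, 0.001], [0.084, -0.996, 0.0], [0.001, -0.0, -1.0]]
wrist_force: [-1.0, -0.9, 0.9]
gripper_width: 1.0
gripper_force: 0.6
```

```bash
python3 -c "
from t import *
from m import *
tip();fixed(cams.capture('scene'));fixed(cams.capture('wrist'))"|grep -v 'area [1-9]..\.'
```

```text
box xy -79.45539640914838 -0.16075304991268421 0.030961611686654015 yaw 0.08410960023002442 0.9997835861032536 [-0.96008666 -0.93532307  0.93164801] 9.525
edge y: right [-118.2 -117.7] left [-65.4 -64.4]
y -95 front/rear x [-68.   53.9]
y -75 front/rear x [-68.5  54.5]
hole px [482.5 130. ] area 25.0 box [[ -16.4 -105.2]]
hole px [501.9 123.4] area 44.5 box [[ -13.1 -114. ]]
hole px [428.9 106. ] area 16.0 box [[ -6.5 -77.6]]
hole px [441.3 102.8] area 22.0 box [[ -5.  -82.9]]
hole px [425.9  99.8] area 42.5 box [[ -4.  -75.7]]
hole px [387.2  89.2] area 16.5 box [[ -0. -58.]]
hole px [96.5 76.1] area 1786.0 box [[ 5.1 64.4]]
edge y: right [-118.7 -118.5] left [111.1 111.2]
y -95 front/rear x [-67.8  13.8]
y -75 front/rear x [-69.3  16.3]
y -30 front/rear x [-69.7  33.2]
y 0 front/rear x [-69.7  32.7]
y 30 front/rear x [-69.9  33. ]
y 75 front/rear x [-69.8  34.8]
y 95 front/rear x [-68.5  36.2]
```

The plate is square now, front at -69.7 (home -60), about 3.6 mm too far right. I'll finish the push to the lip, then nudge sideways.

Request:
drive_tool(moves=[{"delta_pos":[3,0,0],"turn":0,"claw":1},{"delta_pos":[3,0,0],"turn":0,"claw":1},{"delta_pos":[2,0,0],"turn":0,"claw":1},{"delta_pos":[2,0,0],"turn":0,"claw":1},{"delta_pos":[1,0,0],"turn":0,"claw":1},{"delta_pos":[0,0,0],"turn":0,"claw":1}])

```text
time_s: 10.38
tcp_pos: [0.4845, 0.0051, 0.0309]
ee_rot: [[0.996, 0.084, 0.0], [0.084, -0.996, 0.0], [0.0, -0.0, -1.0]]
wrist_force: [-1.8, 0.7, -0.1]
gripper_width: 1.001
gripper_force: 0.5
```

```bash
python3 -c "
from t import *
from m import *
tip();c=cams.capture('wrist');fixed(c);measure(c);save(c,'pics/w7.png')"|grep -v 'hole'
```

```text
box xy -68.91057975800234 -0.11612771066334394 0.030887123985604774 yaw 0.08422678165960157 1.0006310661615756 [-1.79104771  0.66091957 -0.12237767] 10.375
edge y: right [-115.7 -115.4] left [110.6 110.8]
y -95 front/rear x [-56.7  24.2]
y -75 front/rear x [-58.8  26.9]
y -30 front/rear x [-59.1  43.5]
y 0 front/rear x [-59.2  43. ]
y 30 front/rear x [-59.4  43.3]
y 75 front/rear x [-59.8  45.1]
y 95 front/rear x [-57.4  46.4]Traceback (most recent call last):
  File "<string>", line 4, in <module>
    tip();c=cams.capture('wrist');fixed(c);measure(c);save(c,'pics/w7.png')
                                           ~~~~~~~^^^
  File "m.py", line 6, in measure
    v,u=np.nonzero(lip); q=rays(c,np.c_[u,v],.067)[:,:2]*1000
                           ~~~~^^^^^^^^^^^^^^^^^^^
  File "h.py", line 12, in rays
    p=cv2.undistortPoints(np.array(uv,float).reshape(-1,1,2),K(c),np.array(c["dist"])).reshape(-1,2)
      ~~~~~~~~~~~~~~~~~~~^^^^^^^^^^^^^^^^^^^^^^^^^^^^^^^^^^^^^^^^^^^^^^^^^^^^^^^^^^^^^
cv2.error: OpenCV(4.12.0) /io/opencv/modules/calib3d/src/undistort.dispatch.cpp:347: error: (-215:Assertion failed) CV_IS_MAT(_src) && CV_IS_MAT(_dst) && (_src->rows == 1 || _src->cols == 1) && (_dst->rows == 1 || _dst->cols == 1) && _src->cols + _src->rows - 1 == _dst->rows + _dst->cols - 1 && (CV_MAT_TYPE(_src->type) == CV_32FC2 || CV_MAT_TYPE(_src->type) == CV_64FC2) && (CV_MAT_TYPE(_dst->type) == CV_32FC2 || CV_MAT_TYPE(_dst->type) == CV_64FC2) in function 'cvUndistortPointsInternal'
```

Request:
drive_tool(moves=[{"delta_pos":[-15,0,0],"turn":0,"claw":1},{"delta_pos":[-10,0,-40],"turn":0,"claw":0},{"delta_pos":[0,0,-60],"turn":0,"claw":0},{"delta_pos":[20,0,-60],"turn":0,"claw":0},{"delta_pos":[40,0,-50],"turn":0,"claw":0},{"delta_pos":[0,0,-20],"turn":0,"claw":0},{"delta_pos":[0,0,0],"turn":0,"claw":0},{"delta_pos":[0,0,0],"turn":0,"claw":0}])

```text
time_s: 11.42
tcp_pos: [0.5167, 0.0077, 0.2575]
ee_rot: [[0.996, 0.084, -0.003], [0.084, -0.996, -0.0], [-0.003, -0.0, -1.0]]
wrist_force: [-0.6, -0.7, -0.8]
gripper_width: 0.288
gripper_force: 0.0
```

```bash
python3 -c "
from t import *
from m import *
tip();c=cams.capture('wrist');fixed(c,True);measure(c);save(c,'pics/w7.png')"
```

```text
box xy -36.68104754160087 -0.15239744730957158 0.2575277477167273 yaw 0.08396833125336745 0.2875132727712022 [-0.62322729 -0.66759433 -0.76364243] 11.425
hole px [268.5 169.6] area 16.0 box [[-43.4 -20.2]]
hole px [256.1 169.7] area 18.0 box [[-43.5  -5.5]]
hole px [233.  169.5] area 16.0 box [[-43.4  21.9]]
hole px [215.  159.5] area 16.0 box [[-31.4  42.9]]
hole px [274.5 158.6] area 16.0 box [[-30.2 -27.1]]
hole px [287.7 137.3] area 20.0 box [[ -5.1 -41.9]]
hole px [263.  136.5] area 16.0 box [[ -4.3 -13.3]]
hole px [251.6 136.4] area 19.5 box [[-4.2 -0.2]]
hole px [239.3 136.4] area 17.5 box [[-4.3 14.1]]
hole px [293.  125.5] area 16.0 box [[  8.4 -47.5]]
hole px [281.  125.5] area 16.0 box [[  8.3 -33.7]]
hole px [267.5 125.7] area 23.5 box [[  8.1 -18.3]]
hole px [257.  125.5] area 16.0 box [[ 8.2 -6.3]]
hole px [232.  125.5] area 16.0 box [[ 8.1 22.3]]
hole px [220.  125.5] area 16.0 box [[ 8.1 36.1]]
hole px [314.4 118.2] area 75.0 box [[ 16.8 -71.7]]
hole px [287.5 113.6] area 16.0 box [[ 21.7 -40.8]]
hole px [193.1 118.7] area 183.0 box [[15.9 66.6]]
edge y: right [-117.3 -117.2] left [112.7 112.9]
y -95 front/rear x [-58.3  60.1]
y -75 front/rear x [-58.4  60.9]
y -30 front/rear x [-58.6  60.4]
y 0 front/rear x [-58.6  60.2]
y 30 front/rear x [-58.7  60.2]
y 75 front/rear x [-58.8  60.3]
y 95 front/rear x [-58.9  59.6]
lip len 197.90094279828605 thick [613.50732197 619.62054843] yaw 0.08128961 z 0.06670069875176249
box origin [553.45908965  11.11451168]
plate blob [  151    78   206   105 20111]
corners px [[356, 79], [349, 182], [159, 182], [151, 79]]
tilt -9.600316301337835e-06 -0.00017338686319500396 plane z 0.050189692982639526
corner [  60.3 -116.2   50.2]
corner [ -58.3 -118.    50.2]
corner [-59.3 111.2  50.2]
corner [ 59.2 111.9  50.2]
hole [314.4 118.2] [ 16.7 -71.8  50.2] 75.0
hole [193.1 118.7] [15.5 66.4 50.2] 183.0
```

View pics/w7.png

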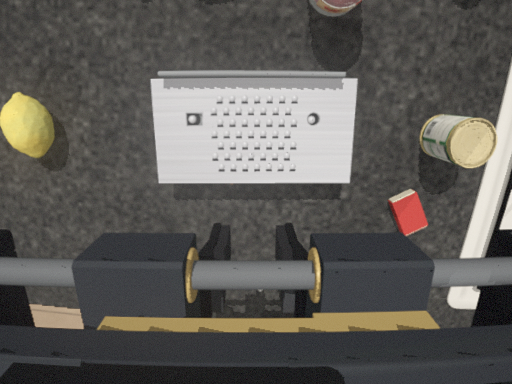

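The plate lies flat: tilt 0, top at 50.2 mm. Pins are visible in both holes, at (193,118) and (313,118). The bystanders are undisturbed and the arm is clear, so I'm handing in.

```bash
python3 -c "
from station import ticket
print(ticket.finish_job())"
```

```text
the job is handed in; nothing more can be done
None
```

The grater plate is pushed home against the lip and lies flat on the box with both holes over the pins, about 2 mm to the right of centre but within the pins' clearance; the tin, lemon and match box were not touched, and the job was handed in at about 11.5 s.

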